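# Seat a bearing housing in the locating nest and hold it

### The arm

A 6-joint arm with a two-finger parallel gripper is mounted at the origin on the work surface. World frame = base frame: x ahead of the robot, y to its left, z up, the work surface at z = 0. Lengths are in m, angles in rad, forces in N, time in s.
With the tool pointing down it reaches from about 0.35 to 0.85 m from the base axis. Payload 8.1 kg.
Tool frame: the origin (TCP) lies at the centre of the arm's flange, where the gripper is bolted on; the fingertips stand 186 mm ahead of it and the grasp point (between the pads) lies 167 mm ahead of it (robot.grasp_offset is the distance from the TCP to the grasp point, in m); z points along the fingers, y is the line along which they close (so a half turn about z gives the same grasp; the last joint's range is limited). The gripper opens to 93 mm and grips with 3 to 60 N. Pads are 15 mm wide; open, the fingers measure 128 mm over their backs; the gripper's body (75 mm by 188 mm) begins 65 mm behind the grasp point.
Start: joints at [-1.3, 0.13, 1.488, -0, 1.523, -0.085], TCP at [0.209, -0.562, 0.405] pointing down, gripper open.
Joint ranges: [-2.96, 2.96], [-0.89, 2.26], [0.02, 2.5], [-1.34, 4.48], [0, 2.73], [-2.66, 2.66]. Speed limits (rad/s): [2.39, 2.39, 2.79, 3.14, 3.14, 3.14].

### API

Orientations are given as a rotation vector (axis times angle).
In Python, from plant import robot gives the robot as it stands.
- The arm moves only by the tool drive_tool, never from a script. Its argument "moves" is one flat list of numbers, 7 for each row, row after row: the finger opening in mm, from 0 to 93, then the shift along the tool's x, y, z in mm, then the turn, a rotation vector about the tool's x, y, z in degrees. A call has 1 to 8 rows; each row shifts and turns the commanded pose from where the row before left it, along the tool's axes as they then stand; what a row does not reach is not made up. A row lasts 1/10 s, in which the tool goes at most 50 mm and 8.59 degrees, less where a joint would pass 70% of its speed; a pose out of reach is approached as far as the arm can. A call is refused whole if a number of a shift passes 50 or a number of a turn 8.59, either way. A call with a gripper value outside its range is refused whole. The fingers move at their own pace and stop on an object; "grip_force" is the grip in N (left out, the last holds). Time passes only in rows, so rows that do not move let the fingers close. It gives the time, the measured TCP pose, the force, the opening and the grip force at its end, in the units of the state.
- robot.read_state(): the state, without advancing time (a new reading comes with each control period).
- robot.read_camera(name): name is "scene" or "top" or "wrist"; returns a dict with "color" (420x560x3 uint8, red, green, blue), "depth" (420x560 float32, m along the optical axis (not along the pixel's ray), 0 where there is no reading), "mtx" (3x3 intrinsics, pixels), "R" (3x3) and "t" (3): a world point X has camera coordinates R X + t. Camera axes: x right, y down, z forward; pixel columns grow to the right and rows downward; lengths in m; the calibration is good to about 2 mm. The wrist camera is an equidistant fisheye: a pixel r from the principal point sees the ray r / f radians off the axis. A picture is of the moment at which its call begins.
- robot.close_job(): hands the job in; it is judged then, once.
The state is a dict: "t": time; "q": joint angles; "dq": joint speeds; "joint_torque": joint torques, N m; "tool_pos": TCP position; "orientation": TCP orientation; "force": force on the tool from outside, world axes, zero at the start; "wrist_torque": the same for the moment, N m; "opening": finger opening in m; "gripper_force": force on a finger pad.
Only numpy, scipy, OpenCV 4.12 (cv2) and the standard library are available. Lean on these libraries where they do the work, as an engineer would, in place of code of your own. Each camera call takes 0.05 s, during which the arm holds its last target. There are 200 camera calls.

### The job

First clear the nest: take the brass bush that was left standing on its base plate and put it in the grey tray. Then set the bored aluminium housing flat on the nest's base plate, bored end towards the tall end stop, and press it snugly into the corner so that its long side bears against the long stop and its end against the end stop, both at once. Finish while still holding it firmly pressed against both stops, and leave the plain blank, the loose bearing and the cover where they are.

Things in the scene. Friction and masses are not known exactly. Their poses are not given: they have to be found in the camera images.
- nest: Steel nest fixed to the bench, faces ground and oiled (friction about 0.25): base plate 170 (x) x 130 (y) x 12 mm. Origin: centre of its underside, on the bench; z up. On the plate stand the long stop (+y side) and the end stop (+x end), at right angles, with a small relief gap at the corner. A housing fully home has its origin at x +15, y +20, z +12 mm in this frame, its axes parallel to these.
- nest_corner (a point): The point on the plate's top where the planes of the two stop faces meet: x = +60, y = +45, z = +12 mm in the nest's frame.
- long_stop: Low dark steel bar on the nest, 120 (x) x 15 (y) mm, 18 mm high above the plate. Origin: centre of its underside, on the plate. Its contact face looks to the nest's -y, 7.5 mm from its origin; it spans x = -75 to +45 mm of the nest. Rigid.
- end_stop: Taller, shorter dark steel bar on the nest, 15 (x) x 75 (y) mm, 34 mm high above the plate. Origin: centre of its underside, on the plate. Its contact face looks to the nest's -x, 7.5 mm from its origin; it spans y = -45 to +30 mm of the nest. Rigid.
- housing: Aluminium bearing housing, a block 90 (x) x 50 (y) x 48 mm high, about 0.42 kg, loose, flat on the bench: the taller block, with a large round bore in its top near its +x end and two small dark screw holes near its -x end. Origin: centre of its underside; z up. Grip it across its 50 mm width by the upper 24 mm, so the fingertips pass over the long stop.
- housing_bore (a point): Centre of the mouth of the housing's bore (34 mm wide, 30 mm deep), on the top face, 18 mm from the housing's middle towards its +x end.
- bush: Plain brass bush (tube), outside 34 mm, inside 25 mm, 50 mm tall, about 0.12 kg, standing upright on the nest's base plate, in front of the stops. Origin: centre of its underside.
- tray: Open grey plastic tray fixed to the bench, 130 x 130 mm outside, walls 4 mm thick and 28 mm high, floor 4 mm thick. Origin: centre of its underside.
- blank: Bystander: plain solid aluminium block without a bore, 70 x 45 x 30 mm high, loose. Origin: centre of its underside.
- bearing: Bystander: loose steel bearing ring, 84 mm wide, 24 mm high, lying flat. Origin: centre of its underside.
- cover: Bystander: round grey cover, 100 mm wide, 50 mm high, loose. Origin: centre of its underside.

How it is judged:
On the way:
1. the bush lies in the tray, let go, before the housing is brought to the nest (x of bush in the frame of tray between -0.058 and 0.058 m and y of bush in the frame of tray between -0.058 and 0.058 m and z of bush in the frame of tray below 0.03 m and linear speed of bush below 0.02 m/s and contact force between the fingers and bush below 0.1 N and contact force between bush and tray above 0.3 N and horizontal distance between housing and nest above 0.12 m), for 0.2 s.
At the end, for the whole second after the job is handed in: Bush let go in the tray. Housing flat on the plate (tilt under 2.3 deg), bored end at the end stop, parallel within 2 deg, within 2.5 mm of home in x and y and about 2 mm in height, still, pressed on each stop and touched by the fingers with over 2 N, through the last second (x of bush in the frame of tray between -0.058 and 0.058 m and y of bush in the frame of tray between -0.058 and 0.058 m and z of bush in the frame of tray below 0.03 m and linear speed of bush below 0.02 m/s and contact force between the fingers and bush below 0.1 N and contact force between bush and tray above 0.3 N and x of housing in the frame of nest between 0.0125 and 0.0175 m and y of housing in the frame of nest between 0.0175 and 0.0225 m and z of housing in the frame of nest between 0.01 and 0.0145 m and x of housing_bore in the frame of nest above 0.025 m and angle between the x axis of housing and the x axis of nest, either way round below 0.035 rad and angle between housing's own z axis and vertical below 0.04 rad and contact force between housing and long_stop above 2 N and contact force between housing and end_stop above 2 N and contact force between the fingers and housing above 2 N and linear speed of housing below 0.01 m/s); the arm keeps its last pose, push and grip.
It fails at once if the blank was disturbed (moved over 15 mm) (distance of blank from where it was at the start of the episode above 0.015 m).
It fails at once if the bearing was disturbed (moved over 15 mm) (distance of bearing from where it was at the start of the episode above 0.015 m).
It fails at once if the cover was disturbed (moved over 15 mm) (distance of cover from where it was at the start of the episode above 0.015 m).
It also fails if it takes over 69 s, if anything falls off the work surface, if the arm or the gripper's body presses on something with over 40 N, if the wrist force passes 120 N, or if a joint passes its speed limit or range.

## Working session

There is one attempt and no reset: what is moved stays moved. The work goes in short steps, Python scripts to look and compute and a tool call to move; the robot and the scene stay as the last step left them, time stands still between calls to the robot, and variables do not carry over. Pictures are saved under pics/ and viewed, at most 10 in all, crops included, and the job is handed in when it is done.

Besides the shell and the picture viewer there is one more tool, called after "Request:" as name(argument=value, ...), one argument or row to a line, values as JSON. drive_tool: Moves the arm, as the interface text tells. Its arguments: {"type":"object","properties":{"moves":{"type":"array","items":{"type":"number"}},"grip_force":{"type":"number"}},"required":["moves"]}

```bash
mkdir -p pics; ls
python3 - <<'E'
from plant import robot
import cv2,numpy as np
for n in ("top","scene"):
    c=robot.read_camera(n); np.savez(f"pics/{n}0.npz",**c); cv2.imwrite(f"pics/{n}0.png",c["color"][:,:,::-1])
s=robot.read_state(); print(s)
E
```

```text
pics
{'t': 0.1, 'q': array([-1.30043671e+00,  1.31081859e-01,  1.48915983e+00, -1.58296143e-05,
        1.52299303e+00, -8.54050415e-02]), 'dq': array([ 7.05320486e-05, -1.54603005e-03, -2.70878201e-03, -2.79667448e-04,
        9.00941485e-04, -2.37297905e-04]), 'joint_torque': array([ 1.29643704e-03, -5.61341465e+01, -4.93096197e+01,  7.71013205e-02,
        2.91504170e-02, -2.64220824e-05]), 'tool_pos': array([ 0.20894539, -0.56222694,  0.40380014]), 'orientation': array([-3.09041220e+00, -5.55603498e-01,  2.62785049e-04]), 'force': array([-0.0585028 ,  0.3690756 , -0.91593275]), 'wrist_torque': array([-0.04193586,  0.05960976, -0.02970345]), 'gripper_force': 0.0, 'opening': 0.09314675605520101}
```

View pics/top0.png

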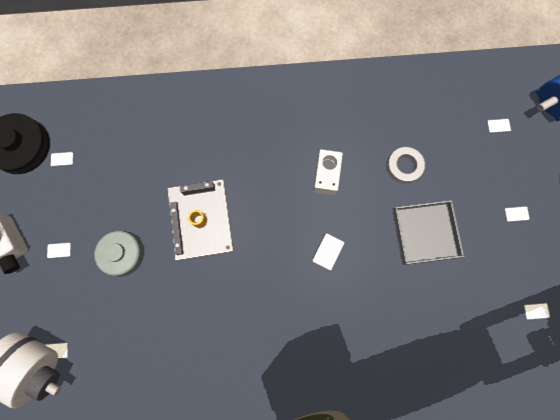

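View pics/scene0.png

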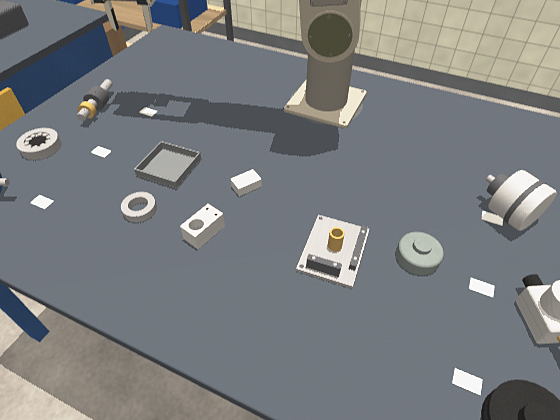

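The top view shows the bush at (196,218) on the nest, with the end stop at (197,187) and the long stop at (175,228). The housing is at (329,170) with its bore at (330,162). The blank is at (329,252), the tray at (429,232), the bearing at (407,165) and the cover at (118,254). Next I'll measure using depth.

```bash
cat > h.py <<'E'
import numpy as np,cv2
def world(c):
    d=c["depth"].astype(float);K=c["mtx"];v,u=np.indices(d.shape)
    p=np.stack([(u-K[0,2])/K[0,0]*d,(v-K[1,2])/K[1,1]*d,d],-1)
    return (p-c["t"])@c["R"]   # R^T (p-t)
def rect(P,m):
    q=P[m][:,:2].astype(np.float32); r=cv2.minAreaRect(q*1000); return len(q),np.round(r[0],1),np.round(r[1],1),round(r[2],2)
E
python3 - <<'E'
from h import *
c=dict(np.load("pics/top0.npz"));P=world(c);z=P[...,2]
print(c["mtx"], -c["R"].T@c["t"])
v,u=np.indices(z.shape)
def box(n,u0,v0,u1,v1,z0,z1):
    m=(u>=u0)&(u<u1)&(v>=v0)&(v<v1)&(z>z0)&(z<z1)&(c["depth"]>0)
    print(n,rect(P,m),"z med",np.round(np.median(z[m]),4),"mean",np.round(P[m].mean(0),4))
box("housing",305,140,350,205,.040,.06)
box("blank",305,225,350,280,.022,.04)
box("plate",160,175,240,265,.008,.016)
box("bush",185,205,210,232,.05,.075)
box("longstop",165,195,190,260,.025,.035)
box("endstop",175,175,218,200,.04,.052)
box("tray",385,195,470,270,.02,.04)
box("bearing",385,145,430,185,.015,.03)
box("cover",90,225,145,280,.02,.06)
for n,u,v in (("bench",260,180),):print(n,P[v,u])
im=c["color"][:,:,::-1]
a=cv2.resize(im[170:270,155:245],None,fx=6,fy=6,interpolation=2)[:,:540]
b=cv2.resize(im[145:200,305:350],None,fx=6,fy=6,interpolation=2)
o=np.zeros((600,800,3),np.uint8);o[:600,:520]=a[:600,:520];o[:330,525:795]=b;cv2.imwrite("pics/crop0.png",o)
E
```

```text
[[402.13656699   0.         279.91031691]
 [  0.         402.13656699 210.44419718]
 [  0.           0.           1.        ]] [0.38087759 0.05968134 0.91805839]
housing (715, array([647.8, -67.3]), array([50.1, 92.5]), 76.74) z med 0.0478 mean [ 0.6423 -0.0659  0.0476]
blank (642, array([465.3, -49.7]), array([44.4, 69.7]), 58.12) z med 0.0298 mean [ 0.4651 -0.0493  0.0298]
plate (3082, array([565.3, 234.9]), array([170.4, 130.5]), 4.73) z med 0.012 mean [0.5573 0.2264 0.012 ]
bush (117, array([559.3, 233.7]), array([32.6, 32.8]), 30.97) z med 0.061 mean [0.5591 0.2331 0.0598]
longstop (373, array([546.3, 285.7]), array([120.2,  15.9]), 4.84) z med 0.0298 mean [0.5451 0.2853 0.0297]
endstop (237, array([632.8, 232.8]), array([15.9, 75.1]), 4.97) z med 0.0457 mean [0.6324 0.2328 0.0457]
tray (549, array([ 492.4, -278.9]), array([130.3, 131.6]), 2.53) z med 0.0267 mean [ 0.4932 -0.2802  0.0263]
bearing (718, array([ 653.8, -253. ]), array([81.6, 82.8]), 39.97) z med 0.0233 mean [ 0.6533 -0.2522  0.0231]
cover (1658, array([499.1, 414.9]), array([98.3, 97.2]), 84.75) z med 0.0368 mean [0.4977 0.4118 0.0381]
bench [0.64820883 0.08880179 0.00326978]
```

View pics/crop0.png

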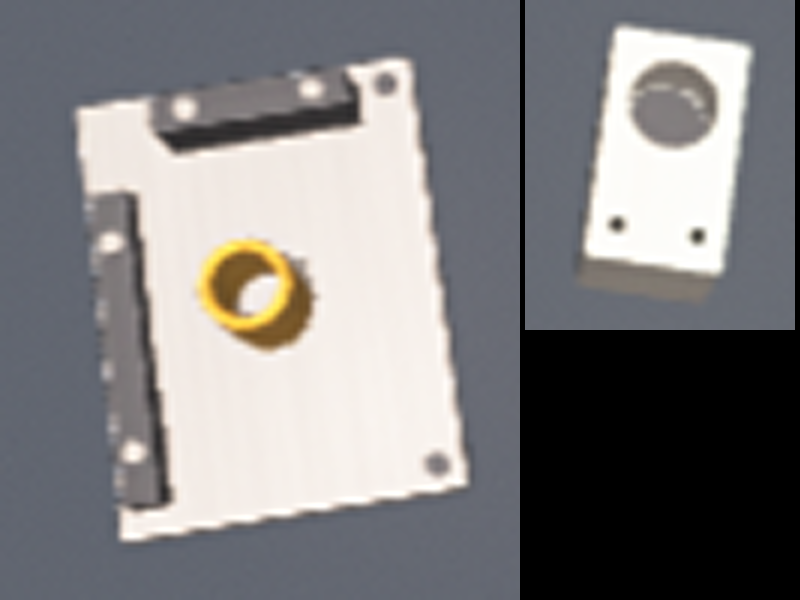

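The crop shows the bush ring centred at (247,286). The housing's top-face corners are about (615,27), (750,45), (722,272) and (585,258), with the bore at (674,103), so the bored end faces +x with a small negative yaw. Next I'll put these pixels on their known height planes.

```bash
cat >> h.py <<'E'
def ray(c,u,v,z):
    C=-c["R"].T@c["t"]; d=c["R"].T@np.linalg.inv(c["mtx"])@np.array([u,v,1.]); return C+d*(z-C[2])/d[2]
def plan(x,y,zg,yaw,go=.167):
    """yaw (deg) of tool x; prints turn about tool z first, then shift (mm) in the turned tool axes"""
    from plant import robot
    from scipy.spatial.transform import Rotation as R
    s=robot.read_state();R0=R.from_rotvec(s["orientation"])
    Rg=R.from_euler("z",yaw,degrees=True)*R.from_euler("x",180,degrees=True)
    d=Rg.inv().apply(np.array([x,y,zg+go])-s["tool_pos"])*1000
    print("t",s["t"],"turn",np.degrees((R0.inv()*Rg).as_rotvec()).round(2),"shift",d.round(1),"pos",s["tool_pos"].round(4),"F",s["force"].round(1),"open",round(s["opening"],4),"gf",round(s["gripper_force"],1))
E
python3 - <<'E'
from h import *
c=dict(np.load("pics/top0.npz"));P=world(c)
k=[ray(c,305+(x-525)/6-.4,145+y/6-.4,.048)[:2]*1000 for x,y in ((615,27),(750,45),(722,272),(585,258),(674,103))]
print(np.round(k,1)); q=np.array(k[:4]); print("centre",q.mean(0)); e=(q[0]+q[1]-q[2]-q[3])/2; print(np.hypot(*e),np.degrees(np.arctan2(e[1],e[0])))
w=(q[0]+q[3]-q[1]-q[2])/2; print(np.hypot(*w),np.degrees(np.arctan2(w[1],w[0]))-90)
print("bush",ray(c,155+247/6-.4,170+286/6-.4,.062))
m=np.zeros(P.shape[:2],bool);m[140:205,305:350]=1;m&=(P[...,2]>.046)&(c["color"].min(2)>215);print(rect(P,m))
plan(.5593,.2335,.165,4.8)
E
```

```text
[[ 697.2  -53.3]
 [ 685.9 -103.6]
 [ 598.3  -83.4]
 [ 607.7  -33.1]
 [ 665.3  -72.5]]
centre [647.26858078 -68.34942145]
90.83319357984192 -12.855486852285665
51.371876012051715 -11.662189947867674
bush [0.55857608 0.23161592 0.062     ]
(559, array([531.6, -25.3]), array([ 57.3, 341.2]), 70.11)
t 0.1 turn [-9.000e-02  1.000e-02  1.558e+01] shift [ 415.7 -763.6   71.8] pos [ 0.2089 -0.5622  0.4038] F [-0.1  0.4 -0.9] open 0.0931 gf 0.0
```

Request:
drive_tool(
  moves=[93,0,0,0,0,0,7.8,93,0,0,0,0,0,7.8,93,23,-42,4,0,0,0,93,23,-42,4,0,0,0,93,23,-42,4,0,0,0,93,23,-42,4,0,0,0,93,23,-42,4,0,0,0,93,23,-42,4,0,0,0],
)

```text
t: 0.9
tool_pos: [0.3257, -0.2979, 0.3802]
orientation: [-3.139, -0.13, 0.0]
force: [-0.0, -1.1, -0.5]
opening: 0.0927
gripper_force: 0.0
```

Request:
drive_tool(
  moves=[93,23,-42,4,0,0,0,93,23,-42,4,0,0,0,93,23,-42,4,0,0,0,93,23,-42,4,0,0,0,93,23,-42,4,0,0,0,93,23,-42,4,0,0,0,93,23,-42,4,0,0,0,93,23,-42,4,0,0,0],
)

```text
t: 1.7
tool_pos: [0.4811, 0.0525, 0.3484]
orientation: [3.139, 0.132, -0.0]
force: [0.4, -0.2, -0.9]
opening: 0.0931
gripper_force: 0.0
```

Request:
drive_tool(
  moves=[93,23,-42,4,0,0,0,93,23,-42,4,0,0,0,93,0,0,0,0,0,0,93,0,0,0,0,0,0],
)

```text
t: 2.1
tool_pos: [0.5194, 0.1389, 0.3397]
orientation: [3.138, 0.135, -0.003]
force: [-0.2, -0.3, -0.2]
opening: 0.0928
gripper_force: 0.0
```

Run:
```python
from h import *
from plant import robot
plan(.559,.2325,.055,4.8)
c=robot.read_camera("wrist");cv2.imwrite("pics/w1.png",c["color"][:,:,::-1]);np.savez("pics/w1.npz",**c)
```

```text
t 2.1 turn [0.03 0.13 0.13] shift [ 47.2 -90.  117.7] pos [0.5194 0.1389 0.3397] F [-0.2 -0.3 -0.2] open 0.0928 gf 0.0
```

View pics/w1.png

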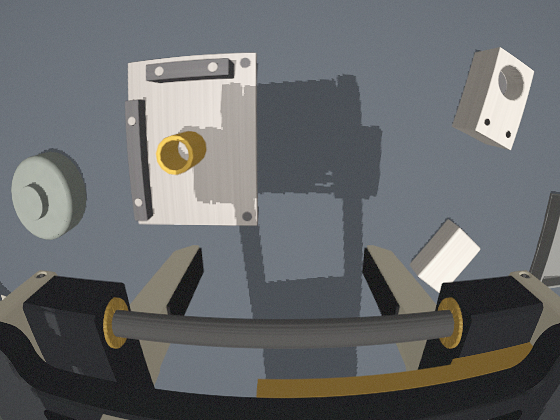

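The wrist view shows the bush at (178,153) on the nest, with the arm short of it. I'll go over it first, then down.

Request:
drive_tool(
  moves=[93,16,-30,0,0,0,0,93,16,-30,0,0,0,0,93,15,-30,0,0,0,0,93,0,0,30,0,0,0,93,0,0,20,0,0,0,93,0,0,0,0,0,0],
)

```text
t: 2.75
tool_pos: [0.5577, 0.2296, 0.2874]
orientation: [3.137, 0.129, -0.009]
force: [-0.7, -1.2, -0.7]
opening: 0.0929
gripper_force: 0.0
```

```bash
python3 -c "
from h import *
plan(.559,.2325,.055,4.8)"
```

```text
t 2.75 turn [ 0.09  0.34 -0.11] shift [ 1.5 -2.7 65.4] pos [0.5577 0.2296 0.2874] F [-0.7 -1.2 -0.7] open 0.0929 gf 0.0
```

Request:
drive_tool(
  moves=[93,1,-2,30,0,0,0,93,0,0,25,0,0,0,93,0,0,10,0,0,0,93,0,0,0,0,0,0,10,0,0,0,0,0,0,10,0,0,0,0,0,0,10,0,0,0,0,0,0,10,0,0,0,0,0,0],
  grip_force=20,
)

```text
t: 3.55
tool_pos: [0.5602, 0.2338, 0.2268]
orientation: [-3.138, -0.131, -0.002]
force: [-0.6, 0.4, 0.5]
opening: 0.0659
gripper_force: 0.0
```

Request:
drive_tool(
  moves=[10,0,0,0,0,0,0,10,0,0,0,0,0,0,10,0,0,0,0,0,0],
)

```text
t: 3.85
tool_pos: [0.5598, 0.2337, 0.2257]
orientation: [3.139, 0.131, -0.0]
force: [-0.1, -0.4, -0.2]
opening: 0.0418
gripper_force: 0.0
```

```bash
python3 -c "
from h import *
plan(.4924,-.2789,.14,4.8)"
```

```text
t 3.85 turn [ 0.    0.01 -0.01] shift [-110.1  505.1  -81.3] pos [0.5598 0.2337 0.2257] F [-0.1 -0.4 -0.2] open 0.0418 gf 0.0
```

Request:
drive_tool(
  moves=[10,0,0,0,0,0,0,10,0,0,0,0,0,0,10,0,0,-10,0,0,0,10,0,0,-35,0,0,0,10,0,0,-40,0,0,0,10,-9,40,0,0,0,0,10,-9,40,0,0,0,0,10,-9,40,0,0,0,0],
)

```text
t: 4.65
tool_pos: [0.5427, 0.1108, 0.312]
orientation: [3.139, 0.133, 0.002]
force: [1.3, -0.9, -0.9]
opening: 0.034
gripper_force: 20.0
```

Request:
drive_tool(
  moves=[10,-9,40,0,0,0,0,10,-9,40,0,0,0,0,10,-9,40,0,0,0,0,10,-9,40,0,0,0,0,10,-9,40,0,0,0,0,10,-9,40,0,0,0,0,10,-9,40,0,0,0,0,10,-9,40,0,0,0,0],
)

```text
t: 5.45
tool_pos: [0.4974, -0.2147, 0.3116]
orientation: [3.138, 0.131, 0.001]
force: [1.1, 1.1, -0.9]
opening: 0.0338
gripper_force: 20.0
```

Request:
drive_tool(
  moves=[10,-6,30,0,0,0,0,10,-5,20,0,0,0,0,10,0,0,0,0,0,0,10,0,0,0,0,0,0],
)

```text
t: 5.85
tool_pos: [0.491, -0.2639, 0.3111]
orientation: [-3.139, -0.129, -0.0]
force: [-0.4, 0.2, -1.2]
opening: 0.0342
gripper_force: 20.0
```

```bash
python3 -c "
from h import *
plan(.4924,-.2789,.052,4.8)"
```

```text
t 5.85 turn [-0.02 -0.01 -0.08] shift [ 0.2 15.  92.1] pos [ 0.491  -0.2639  0.3111] F [-0.4  0.2 -1.2] open 0.0342 gf 20.0
```

Request:
drive_tool(
  moves=[10,0,15,40,0,0,0,10,0,0,35,0,0,0,10,0,0,12,0,0,0,10,0,0,4,0,0,0,10,0,0,0,0,0,0,10,0,0,0,0,0,0],
)

```text
t: 6.45
tool_pos: [0.4933, -0.2789, 0.2218]
orientation: [3.137, 0.132, 0.004]
force: [0.1, -0.8, -0.9]
opening: 0.0341
gripper_force: 20.0
```

```bash
python3 -c "
from h import *
plan(.4924,-.2789,.052,4.8)"
```

```text
t 6.45 turn [ 0.1  -0.13  0.02] shift [-0.9 -0.   2.8] pos [ 0.4933 -0.2789  0.2218] F [ 0.1 -0.8 -0.9] open 0.0341 gf 20.0
```

Request:
drive_tool(
  moves=[10,0,0,2,0,0,0,10,0,0,0,0,0,0,93,0,0,0,0,0,0,93,0,0,0,0,0,0,93,0,0,0,0,0,0,93,0,0,0,0,0,0,93,0,0,0,0,0,0,93,0,0,0,0,0,0],
)

```text
t: 7.25
tool_pos: [0.4923, -0.2788, 0.2177]
orientation: [-3.139, -0.131, 0.0]
force: [-0.5, 0.5, 0.2]
opening: 0.0772
gripper_force: 0.0
```

Request:
drive_tool(
  moves=[93,0,0,0,0,0,0,93,0,0,-20,0,0,0,93,0,0,-40,0,0,0,93,0,0,-40,0,0,0,93,0,0,0,0,0,0],
)

```text
t: 7.75
tool_pos: [0.4942, -0.28, 0.3249]
orientation: [3.132, 0.131, 0.014]
force: [1.0, -0.3, 0.4]
opening: 0.093
gripper_force: 0.0
```

Run:
```python
from h import *
from plant import robot
plan(.6475,-.068,.14,-12.7)
c=robot.read_camera("wrist");cv2.imwrite("pics/w2.png",c["color"][:,:,::-1])
```

```text
t 7.75 turn [ 0.32 -0.54 17.49] shift [ 102.9 -240.5   17.9] pos [ 0.4942 -0.28    0.3249] F [ 1.  -0.3  0.4] open 0.093 gf 0.0
```

View pics/w2.png

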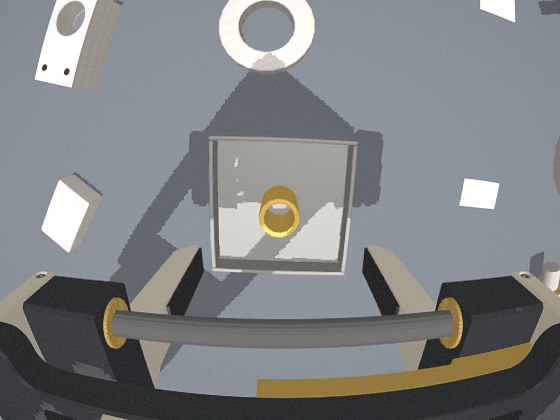

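The bush stands upright in the tray at (279,212), released. Next is the housing.

Request:
drive_tool(
  moves=[93,0,0,0,0,0,8.5,93,0,0,0,0,0,8.5,93,17,-40,0,0,0,0.5,93,17,-40,0,0,0,0,93,17,-40,0,0,0,0,93,17,-40,0,0,0,0,93,17,-40,0,0,0,0,93,17,-40,0,0,0,0],
)

```text
t: 8.6
tool_pos: [0.6447, -0.0652, 0.3158]
orientation: [-3.122, 0.348, 0.004]
force: [1.2, -0.4, 0.1]
opening: 0.0927
gripper_force: 0.0
```

Request:
drive_tool(
  moves=[93,0,0,0,0,0,0,93,0,0,0,0,0,0,93,0,0,0,0,0,0],
)

```text
t: 8.9
tool_pos: [0.6437, -0.0675, 0.3164]
orientation: [3.122, -0.348, -0.003]
force: [-0.1, -0.4, 0.3]
opening: 0.093
gripper_force: 0.0
```

Run:
```python
from h import *
from plant import robot
plan(.6475,-.068,.045,-12.7)
```

```text
t 8.9 turn [ 0.03  0.12 -0.04] shift [  3.8  -0.4 104.4] pos [ 0.6437 -0.0675  0.3164] F [-0.1 -0.4  0.3] open 0.093 gf 0.0
```

Request:
drive_tool(
  moves=[93,4,0,30,0,0,0,93,0,0,35,0,0,0,93,0,0,25,0,0,0,93,0,0,12,0,0,0,93,0,0,0,0,0,0,93,0,0,0,0,0,0],
)

```text
t: 9.5
tool_pos: [0.6485, -0.0686, 0.2169]
orientation: [3.122, -0.349, 0.002]
force: [0.8, -0.3, 0.0]
opening: 0.0931
gripper_force: 0.0
```

Run:
```python
from h import *
from plant import robot
plan(.6475,-.068,.045,-12.7)
c=robot.read_camera("wrist");cv2.imwrite("pics/w3.png",c["color"][:,:,::-1])
```

```text
t 9.5 turn [ 0.   -0.07 -0.07] shift [-1.1 -0.3  4.9] pos [ 0.6485 -0.0686  0.2169] F [ 0.8 -0.3  0. ] open 0.0931 gf 0.0
```

View pics/w3.png

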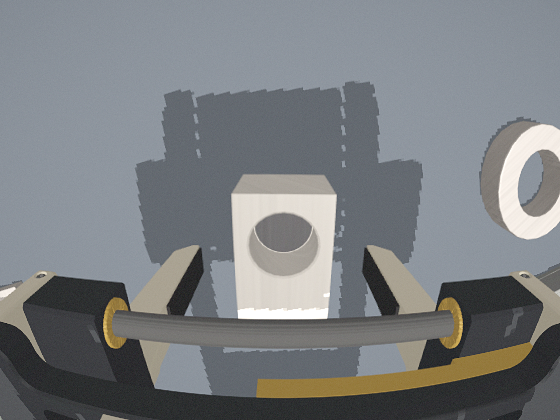

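The housing sits square and centred between the fingers (block edges at columns 232–336). I'll lower the last 5 mm and grip.

Request:
drive_tool(
  moves=[93,0,0,5,0,0,0,93,0,0,0,0,0,0,40,0,0,0,0,0,0,40,0,0,0,0,0,0,40,0,0,0,0,0,0,40,0,0,0,0,0,0,40,0,0,0,0,0,0,40,0,0,0,0,0,0],
  grip_force=45,
)

```text
t: 10.35
tool_pos: [0.6482, -0.0678, 0.2107]
orientation: [3.122, -0.348, -0.0]
force: [0.3, 1.4, -0.8]
opening: 0.0499
gripper_force: 33.1
```

Request:
drive_tool(
  moves=[40,0,0,0,0,0,0,40,0,0,0,0,0,0,40,0,0,-10,0,0,0,40,0,0,-25,0,0,0,40,0,0,-35,0,0,0,40,0,0,-30,0,0,0,40,0,0,0,0,0,0,40,0,0,0,0,0,0],
)

```text
t: 11.15
tool_pos: [0.6483, -0.0678, 0.3112]
orientation: [3.122, -0.348, 0.002]
force: [-0.6, -0.1, -3.6]
opening: 0.0496
gripper_force: 45.0
```

Run:
```python
from h import *
from plant import robot
plan(.57,.246,.15,4.8)
c=robot.read_camera("top");np.savez("pics/top2.npz",**c);P=world(c)
m=np.zeros(P.shape[:2],bool);z=P[...,2]
cv2.imwrite("pics/t2.png",c["color"][:,:,::-1])
v,u=np.indices(z.shape)
m=(u>160)&(u<240)&(v>175)&(v<265)&(z>.008)&(z<.016);print("plate",rect(P,m))
```

```text
t 11.15 turn [  0.    -0.07 -17.51] shift [ -51.8 -319.2   -5.8] pos [ 0.6483 -0.0678  0.3112] F [-0.6 -0.1 -3.6] open 0.0496 gf 45.0
plate (3324, array([565.5, 234.9]), array([170.8, 130.4]), 4.55)
```

Request:
drive_tool(
  moves=[40,0,0,0,0,0,-5.9,40,0,0,0,0,0,-5.8,40,0,0,0,0,0,-5.8,40,-5,-32,0,0,0,0,40,-5,-32,0,0,0,0,40,-5,-32,0,0,0,0,40,-5,-32,0,0,0,0,40,-5,-32,0,0,0,0],
)

```text
t: 12.0
tool_pos: [0.6085, 0.0907, 0.3075]
orientation: [3.139, 0.131, -0.008]
force: [0.9, -0.1, -4.1]
opening: 0.0499
gripper_force: 45.0
```

Request:
drive_tool(
  moves=[40,-5,-32,0,0,0,0,40,-5,-32,0,0,0,0,40,-5,-32,0,0,0,0,40,-5,-32,0,0,0,0,40,-6,-31,0,0,0,0,40,0,0,0,0,0,0,40,0,0,0,0,0,0,40,0,0,0,0,0,0],
)

```text
t: 12.8
tool_pos: [0.5705, 0.245, 0.309]
orientation: [3.138, 0.131, -0.004]
force: [0.1, -0.2, -3.1]
opening: 0.0496
gripper_force: 45.0
```

Run:
```python
from h import *
from plant import robot
plan(.570,.246,.0557,4.7)
c=robot.read_camera("wrist");cv2.imwrite("pics/w4.png",c["color"][:,:,::-1])
```

```text
t 12.8 turn [0.06 0.15 0.07] shift [-0.5 -1.  86.3] pos [0.5705 0.245  0.309 ] F [ 0.1 -0.2 -3.1] open 0.0496 gf 45.0
```

View pics/w4.png

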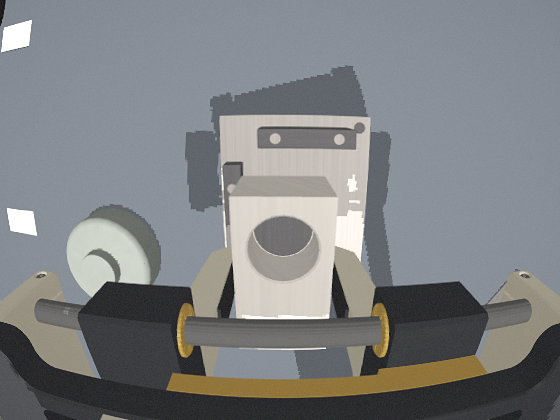

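The housing is held level over the plate, its bore towards the end stop (307,137) and the long stop to its left (233,180), with gaps on both sides. I'll lower it to just above the plate.

Request:
drive_tool(
  moves=[40,0,0,25,0,0,0,40,0,0,25,0,0,0,40,0,0,20,0,0,0,40,0,0,10,0,0,0,40,0,0,2,0,0,0,40,0,0,0,0,0,0,40,0,0,0,0,0,0,40,0,0,0,0,0,0],
)

```text
t: 13.65
tool_pos: [0.5715, 0.246, 0.2303]
orientation: [-3.138, -0.131, -0.004]
force: [-0.3, 0.0, -3.3]
opening: 0.0499
gripper_force: 45.0
```

Request:
drive_tool(
  moves=[40,0,0,1,0,0,0,40,0,0,0,0,0,0,40,0,0,1,0,0,0,40,0,0,0,0,0,0,40,0,0,0,0,0,0],
)

```text
t: 14.15
tool_pos: [0.5708, 0.2459, 0.2266]
orientation: [3.139, 0.131, -0.0]
force: [0.5, -0.1, -3.7]
opening: 0.0496
gripper_force: 45.0
```

Run:
```python
from h import *
plan(.5786,.2561,.0557,4.7)
```

```text
t 14.15 turn [0.   0.01 0.09] shift [ 8.6 -9.6  3.9] pos [0.5708 0.2459 0.2266] F [ 0.5 -0.1 -3.7] open 0.0496 gf 45.0
```

Request:
drive_tool(
  moves=[40,0,0,1,0,0,0,40,0,0,1,0,0,0,40,0,0,1,0,0,0,40,0,0,0,0,0,0,40,0,0,0,0,0,0],
)

```text
t: 14.65
tool_pos: [0.5708, 0.2458, 0.2237]
orientation: [3.139, 0.131, -0.0]
force: [0.1, -1.7, -3.3]
opening: 0.0495
gripper_force: 45.0
```

Request:
drive_tool(
  moves=[40,0,0,1,0,0,0,40,0,0,0,0,0,0,40,0,0,0,0,0,0],
)

```text
t: 14.95
tool_pos: [0.5708, 0.2459, 0.2228]
orientation: [-3.139, -0.131, -0.0]
force: [-0.7, 0.4, -3.8]
opening: 0.0494
gripper_force: 45.0
```

Request:
drive_tool(
  moves=[40,0,0,0.5,0,0,0,40,0,0,0.5,0,0,0,40,0,0,0,0,0,0,40,0,0,0,0,0,0],
)

```text
t: 15.35
tool_pos: [0.5711, 0.246, 0.2227]
orientation: [-3.139, -0.131, -0.001]
force: [-3.3, -1.1, 5.1]
opening: 0.0495
gripper_force: 45.0
```

Contact with the plate. Next I'll slide towards the long stop (tool −y).

Request:
drive_tool(
  moves=[40,0,-2,0,0,0,0,40,0,-2,0,0,0,0,40,0,-1,0,0,0,0,40,0,-1,0,0,0,0,40,0,0,0,0,0,0,40,0,0,0,0,0,0],
)

```text
t: 15.95
tool_pos: [0.571, 0.2519, 0.2227]
orientation: [-3.139, -0.131, -0.003]
force: [-0.3, -2.7, 5.4]
opening: 0.0496
gripper_force: 45.0
```

Request:
drive_tool(
  moves=[40,0,-1,0,0,0,0,40,0,-1,0,0,0,0,40,0,0,0,0,0,0,40,0,0,0,0,0,0],
)

```text
t: 16.35
tool_pos: [0.5709, 0.2539, 0.2227]
orientation: [-3.139, -0.131, -0.003]
force: [0.2, -2.6, 4.4]
opening: 0.05
gripper_force: 45.0
```

Request:
drive_tool(
  moves=[40,0,-1,0,0,0,0,40,0,0,0,0,0,0,40,0,0,0,0,0,0],
)

```text
t: 16.65
tool_pos: [0.5708, 0.2544, 0.2227]
orientation: [3.138, 0.131, 0.003]
force: [0.4, -5.0, 6.8]
opening: 0.0498
gripper_force: 45.0
```

Contact with the long stop is starting. Next I'll slide towards the end stop (tool +x).

Request:
drive_tool(
  moves=[40,1.5,0,0,0,0,0,40,1.5,0,0,0,0,0,40,1,0,0,0,0,0,40,1,0,0,0,0,0,40,1,0,0,0,0,0,40,0,0,0,0,0,0,40,0,0,0,0,0,0],
)

```text
t: 17.35
tool_pos: [0.576, 0.255, 0.2227]
orientation: [3.138, 0.132, -0.001]
force: [-6.7, -6.3, 11.7]
opening: 0.0498
gripper_force: 45.0
```

Request:
drive_tool(
  moves=[40,1,0,0,0,0,0,40,0.5,0,0,0,0,0,40,0,0,0,0,0,0,40,0,0,0,0,0,0],
)

```text
t: 17.75
tool_pos: [0.5775, 0.2551, 0.2227]
orientation: [3.138, 0.132, -0.001]
force: [-6.9, -5.9, 11.9]
opening: 0.0503
gripper_force: 45.0
```

Request:
drive_tool(
  moves=[40,1,0,0,0,0,0,40,0,0,0,0,0,0,40,0,0,0,0,0,0],
)

```text
t: 18.05
tool_pos: [0.5785, 0.2552, 0.2227]
orientation: [3.138, 0.132, -0.001]
force: [-6.6, -5.9, 11.1]
opening: 0.0495
gripper_force: 45.0
```

Request:
drive_tool(
  moves=[40,1,0,0,0,0,0,40,0,0,0,0,0,0,40,0,0,0,0,0,0],
)

```text
t: 18.35
tool_pos: [0.5794, 0.2553, 0.2227]
orientation: [3.138, 0.132, -0.001]
force: [-6.2, -6.0, 11.7]
opening: 0.0501
gripper_force: 45.0
```

Request:
drive_tool(
  moves=[40,1,0,0,0,0,0,40,0,0,0,0,0,0,40,0,0,0,0,0,0],
)

```text
t: 18.65
tool_pos: [0.5798, 0.2553, 0.2227]
orientation: [3.137, 0.132, -0.004]
force: [-12.6, -8.1, 16.3]
opening: 0.0496
gripper_force: 45.0
```

Both stops are touched. I'll add firm pressure on both.

Request:
drive_tool(
  moves=[40,0.5,-1,0,0,0,0,40,0.5,-0.5,0,0,0,0,40,0,0,0,0,0,0,40,0,0,0,0,0,0,40,0,0,0,0,0,0],
)

```text
t: 19.15
tool_pos: [0.5803, 0.2558, 0.2227]
orientation: [3.135, 0.131, -0.008]
force: [-16.8, -13.9, 21.8]
opening: 0.0501
gripper_force: 45.0
```

Run:
```python
from h import *
from plant import robot
plan(.5786,.2561,.0557,4.7)
a=robot.read_camera("wrist");b=robot.read_camera("scene")
i=cv2.resize(a["color"][100:350,180:400],None,fx=1.8,fy=1.8)
j=cv2.resize(b["color"][190:310,270:400],None,fx=3,fy=3,interpolation=2)
o=np.zeros((450,800,3),np.uint8);o[:450,:396]=i;o[:360,405:795]=j
cv2.imwrite("pics/w5.png",o[:,:,::-1])
```

```text
t 19.15 turn [0.2  0.29 0.07] shift [-1.7 -0.4  0. ] pos [0.5803 0.2558 0.2227] F [-16.8 -13.9  21.8] open 0.0501 gf 45.0
```

View pics/w5.png

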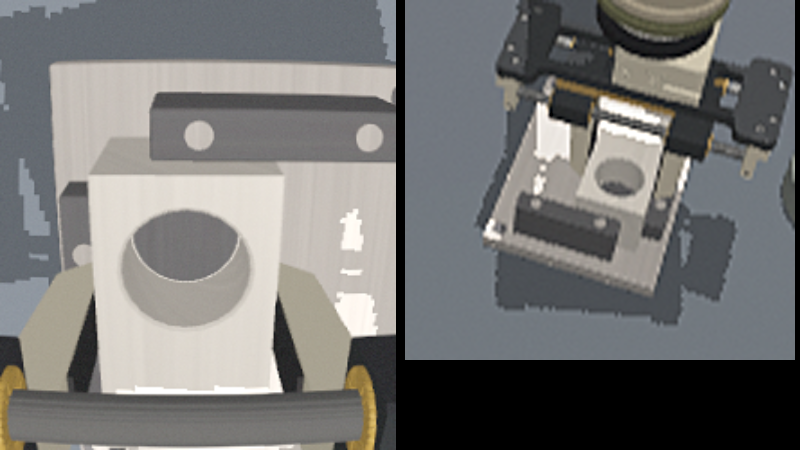

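The housing's bored end meets the end stop (row 160) and its long side meets the long stop (column 90), and it sits flat. I'll add a small extra push, let it settle and hand in.

Request:
drive_tool(
  moves=[40,0.4,-0.6,0,0,0,0,40,0,0,0,0,0,0,40,0,0,0,0,0,0,40,0,0,0,0,0,0,40,0,0,0,0,0,0,40,0,0,0,0,0,0],
)

```text
t: 19.85
tool_pos: [0.5805, 0.256, 0.2227]
orientation: [3.134, 0.13, -0.009]
force: [-19.0, -16.1, 23.5]
opening: 0.0499
gripper_force: 45.0
```

Run:
```python
from h import *
from plant import robot
plan(.5786,.2561,.0557,4.7)
print(robot.close_job())
```

```text
t 19.85 turn [0.25 0.34 0.05] shift [-1.9 -0.2 -0. ] pos [0.5805 0.256  0.2227] F [-19.  -16.1  23.5] open 0.0499 gf 45.0
the job is handed in; nothing more can be done
None
```

I handed the job in at about 20 s, with the bush in the tray and the housing held flat in the corner and pressed against both stops (about 19 N and 16 N at the wrist); `close_job()` returned no verdict.

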